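Hang the tack hammer back in its sprung ring

TASK

The tack hammer has been left standing in the wooden tool block. Put it back on the steel tool stand: lower it handle-first through the middle ring, the oblong one, and press it gently down until its head rests on the ring and the sprung catch has snapped in under it. Do not force it, as the strap that carries the ring bends; let go of the hammer, and leave the other things where they are.

Things in the scene. Friction and masses are not known exactly. Their poses are not given: they have to be found in the camera images.
- hammer: Small tack hammer, 151 mm long, 180 to 275 g, standing handle-down in the rectangular well of the wooden block. Origin: middle of the handle's foot; z up the handle to the head, y along the head (round face +y, wedge pein -y). Wooden handle, oval, 16 mm (x) by 24 mm (y), tapered over the lowest 19 mm to 8 by 16 mm at the foot.
- hammer_waist (a point): Middle of the waist between handle and head, 110 mm above the foot: only 8 mm (x) by 20 mm (y), from 105.5 to 115 mm above the foot.
- hammer_head (a point): Middle of the head, 133 mm above the foot: flat-sided steel block 24 mm (x) by 34 mm (y), from 115 to 151 mm above the foot, good to pinch across x from above. Its underside, at 115 mm, is the shoulder that catches on the ring. Face and pein stand out along y, from 128 mm up; the head is 84 mm long.
- stand: Steel tool stand, fixed, with three rings in a row along y. Origin on the table straight below the centre of the middle ring, the hammer's; z up, +x towards the posts. The middle ring is a plate 31 by 40 mm, 10 mm thick, with an oblong hole 19 mm (x) by 27 mm (y); the head goes along y, either way round. Its top stands 124 to 172 mm above the table: see stand_post.
- stand_post (a point): Top of the middle post (12 mm thick, 190 mm high, 78 mm behind the ring's centre). The ring's strap is clamped to it at a height set by hand: the ring's top may be anywhere from 124 to 172 mm above the table; it is not reported and must be seen or felt.
- stand_base (a point): Middle of the base plate's upper face (plate 85 mm in x, 300 mm in y, 12 mm high). On the base stand three equal posts, at y = -100, 0 and 100 mm. Round rings too small for the hammer flank the middle one at 100 mm: at +y one with the awl in it (awl's top 173 mm above the table), at -y an empty one, 120 mm high.
- strap (a joint): Flexing of the spring-steel strap that carries the hammer's ring, about its root 66 mm behind the ring's centre: 0 unloaded, in rad, growing as the ring is pressed down. It gives 1 mm (0.015 rad) per 6 N and springs back; above 18 N (0.045 rad, 3 mm) it bends for good.
- catch (a joint): Sprung steel nose in the hammer's ring: a polished roller 8 mm thick, 5 mm below the ring's top, reaching 5.5 mm into the hole from the post side. 0 = out, metres as it is pushed back. The handle holds it back 2.5 to 5.5 mm all the way and must be pushed through with some 3 to 10 N; it will not fall. With the shoulder on the ring the nose snaps into the waist (below 0.0015).
- block: Hardwood tool block 85 mm (x) by 150 mm (y) by 80 mm high, fixed. Origin: centre of its underside. Wells 70 mm deep (floor at z = 10 mm): the hammer's, 24 by 32 mm, at y = 35 mm; a square one, 16 mm wide, at y = -40 mm with the stiletto.
- stiletto: Bystander: dark wooden stiletto standing in the block's square well, 115 mm long, up to 20 mm thick, top 125 mm above the table. Origin: its lower end.
- awl: Bystander: awl with a wooden handle 26 mm thick, hanging point down in the stand's round ring, 122 mm long. Origin: its point.
- jar0: Bystander: clear jar of beads with a yellow lid, 65 mm wide, 85 mm high. Origin: centre of its underside.
- jar1: Bystander: clear jar of beads with a yellow lid, 65 mm wide, 85 mm high. Origin: centre of its underside.
- jar2: Bystander: clear jar of beads with a yellow lid, 65 mm wide, 85 mm high. Origin: centre of its underside.
- hoop: Bystander: wooden embroidery hoop lying flat, 140 mm across, 10 mm high. Origin: centre of its underside.
- spool: Bystander: empty wooden spool, 36 mm wide, 44 mm high. Origin: centre of its underside.
- picture: Bystander: small framed picture lying flat, 120 by 120 by 14 mm. Origin: centre of its underside.
There are look-alikes about, which are no part of the job. Leave any black or pink look-alike of the hammer alone.

How it is judged (in metres and radians):
On the way, in this order (a step that is already met when the one before it is completed fails the run):
1. the hammer is lifted out of the block, upright (height (world z) of hammer above 0.1 m and angle between hammer's own z axis and vertical below 0.35 rad), for 0.1 s.
2. its handle is in the oblong ring, pushing the catch back (horizontal distance between hammer and stand below 0.008 m and height (world z) of hammer below 0.11 m and value of joint catch above 0.0018 m), for 0.1 s.
At the end, for the whole second after the job is handed in: The hammer hangs upright (within 0.12 rad) and at rest in the oblong ring, its foot within 8 mm of the ring's axis and below 60 mm above the table, the catch sprung into the waist (joint below 1.8 mm), nothing holding it (horizontal distance between hammer and stand below 0.008 m and height (world z) of hammer below 0.06 m and value of joint catch below 0.0018 m and angle between hammer's own z axis and vertical below 0.12 rad and linear speed of hammer below 0.02 m/s and contact force between hammer and the fingers below 0.01 N); the robot touches nothing.
It fails at once if the ring's strap is pressed down by more than 3 mm, about 18 N, and bends (value of joint strap above 0.0455 rad).
It fails at once if the robot pushes on the stand with more than 15 N (contact force between any of the fingers, the arm and stand above 15 N).
It fails at once if another thing is moved by more than 25 mm (distance of any of stiletto, awl, jar0, jar1, jar2, hoop, spool, picture from where it was at the start of the episode above 0.025 m).
It also fails if it takes over 58 s, if anything falls off the work surface, if the arm or the gripper's body presses on something with over 40 N, if the wrist force passes 120 N, or if a joint passes its speed limit or range.

ROBOT

A 7-joint arm with a two-finger parallel gripper is mounted at the origin on the work surface. World frame = base frame: x ahead of the robot, y to its left, z up, the work surface at z = 0. Lengths are in m, angles in degrees, forces in N, time in s.
With the tool pointing down it reaches from about 0.4 to 0.925 m from the base axis. Payload 4.1 kg.
Tool frame: the origin (TCP) lies between the finger pads; the fingertips stand bot.tcp_to_tips ahead of it and the grasp point (between the pads) lies 6 mm ahead of it (bot.tcp_to_tips is the distance from the TCP to the fingertips, in m); z points along the fingers, y is the direction in which the jaws open and shut (so a half turn about z gives the same grasp; the last joint's range is limited). The gripper opens to 85 mm and grips with 20 to 120 N. Pads are 22 mm wide; open, the fingers measure 114 mm over their backs; the gripper's body (76 mm by 85 mm) begins 54 mm behind the grasp point. The pads swing forward as they close: fully open they stand 13 mm farther back than shut.
Start: joints at [-69.328, 22.827, 2.584, 88.041, -1.071, 69.15, -2.905], TCP at [0.288, 0.583, 0.256] pointing down, gripper open.
Joint ranges: [-161.44, 161.44], [-28.35, 127.94], [-78.24, 83.42], [0, 140.83], [-78.03, 258.03], [13.02, 114.36], [-168.23, 168.23]. Speed limits (degrees/s): [147.25, 147.25, 180, 180, 180, 180, 180].

INTERFACE

Orientations are given as [roll, pitch, yaw] about the fixed x, y, z axes, in that order (R = Rz(yaw) Ry(pitch) Rx(roll)).
In Python, from plant import bot, grab_frame, camera_model gives the robot as it stands. The module is installed in compiled form; this text tells all that it offers.
- The arm moves only by the tool servo_tool, never from a script. Its argument "moves" is one flat list of numbers, 7 for each row, row after row: the closure, from -1 (fully open) to 1 (shut), so that 0 is half open, then the shift along the tool's x, y, z in m, then the turn, a rotation vector about the tool's x, y, z in rad. A call has 1 to 12 rows; each row is the pose to reach, as a shift and turn from the pose commanded when the call began, along the tool's axes at that moment; what a row does not reach only later rows make up. A row lasts 1/8 s, in which the tool goes at most 62.5 mm and 10.7 degrees, less where a joint would pass 70% of its speed; a pose out of reach is approached as far as the arm can. A call with a gripper value outside its range is refused whole. The fingers move at their own pace and stop on an object; "grip_force" is the grip in N (left out, the last holds). Time passes only in rows, so rows that repeat a pose let the fingers close. It gives the time, the measured TCP pose, the force and the opening at its end, in the units of the state.
- bot.get_obs(): the state, without advancing time (a new reading comes with each control period).
- grab_frame(name): name is "scene" or "top" or "wrist"; returns the picture (420x560x3 uint8, red, green, blue); there is no depth.
- camera_model(name): a dict with "K" (3x3 intrinsics, pixels), "k1" (the pictures are not rectified: a ray, as slopes to the right and down, at radius r is drawn at 1 + k1 r^2 times it, then the intrinsics apply), "R" (3x3) and "t" (3): a world point X has camera coordinates R X + t. Camera axes: x right, y down, z forward; pixel columns grow to the right and rows downward; lengths in m; the calibration is good to about 2 mm. A picture is of the moment at which its call begins: read the wrist's pose just before it. camera_model takes no time and is no camera call; for the wrist camera it gives the pose at the moment of the call.
- bot.close_job(): hands the job in, once; it reports no verdict.
The state is a dict: "clock": time; "joint_positions": joint angles; "qd": joint speeds; "effort": joint torques, N m; "tool_pos": TCP position; "tcp_rot": TCP orientation; "contact_force": force on the tool from outside, world axes, zero at the start; "ft_torque": the same for the moment, N m; "opening": finger opening in m.
Only numpy, scipy, OpenCV 4.12 (cv2) and the standard library are available. Lean on these libraries where they do the work, as an engineer would, in place of code of your own. Each camera call takes 0.05 s, during which the arm holds its last target.

## Working session

There is one attempt and no reset: what is moved stays moved. The work goes in short steps, Python scripts to look and compute and a tool call to move; the robot and the scene stay as the last step left them, time stands still between calls to the robot, and variables do not carry over. Pictures are saved under pics/ and viewed, and the job is handed in when it is done.

Besides the shell and the picture viewer there is one more tool, called after ">>>" as name(argument=value, ...), one argument or row to a line, values as JSON. servo_tool: Moves the arm, as the interface text tells. Its arguments: {"type":"object","properties":{"moves":{"type":"array"},"grip_force":{"type":"number"}},"required":["moves"]}

```bash
mkdir -p pics; python3 - <<'E'
from plant import bot, grab_frame, camera_model
import cv2, numpy as np
print(bot.get_obs(), bot.tcp_to_tips)
for n in ("scene","top","wrist"):
    m=camera_model(n); print(n,m)
    cv2.imwrite(f"pics/{n}0.png",grab_frame(n)[:,:,::-1])
E
```

```text
{'clock': 0.0, 'joint_positions': array([-69.32696313,  22.8731072 ,   2.57819254,  88.11613398,
        -1.07056824,  69.15338047,  -2.90555434]), 'qd': array([ 0.04643578,  0.01909192, -0.01920318, -0.08321614, -0.03887837,
        0.09400171, -0.14574162]), 'effort': array([-3.45046747e-04, -4.75126648e+01,  1.36469789e+00, -2.54221094e+01,
        1.16239220e-02,  9.44353407e-03, -1.33094406e-05]), 'tool_pos': array([0.28814584, 0.5819493 , 0.25523413]), 'tcp_rot': array([-1.79881769e+02,  8.15056290e-03,  1.53662621e+02]), 'contact_force': array([-0.23418662,  0.14089564,  0.34071985]), 'ft_torque': array([ 0.02976924, -0.01772987,  0.01155154]), 'opening': 0.08501800421855082} 0.025
scene {'K': array([[443.75801367,   0.        , 282.86330039],
       [  0.        , 443.75801367, 208.27551066],
       [  0.        ,   0.        ,   1.        ]]), 'k1': 0.004368636518086078, 'R': array([[ 0.74223537,  0.67009143,  0.00800795],
       [ 0.36856411, -0.39820637, -0.83999535],
       [-0.55968486,  0.6264257 , -0.54253451]]), 't': array([-0.37284818, -0.09564335,  1.66871033])}
top {'K': array([[485.81216671,   0.        , 277.51295045],
       [  0.        , 485.81216671, 207.27573477],
       [  0.        ,   0.        ,   1.        ]]), 'k1': -0.04189597764483866, 'R': array([[-2.25939700e-02, -9.99744308e-01,  9.11128638e-04],
       [-9.77823180e-01,  2.19087368e-02, -2.08283067e-01],
       [ 2.08209849e-01, -5.59686408e-03, -9.78068164e-01]]), 't': array([-0.03859496,  0.58407056,  1.7201648 ])}
wrist {'K': array([[315.28853464,   0.        , 281.28671596],
       [  0.        , 315.28853464, 209.86734118],
       [  0.        ,   0.        ,   1.        ]]), 'k1': -0.03570244096719129, 'R': array([[ 0.44233219,  0.89684844, -0.00226086],
       [ 0.85416067, -0.42050709,  0.30591393],
       [ 0.27340772, -0.13724671, -0.95205649]]), 't': array([-0.64928959, -0.04108007,  0.3815942 ])}
```

View pics/scene0.png

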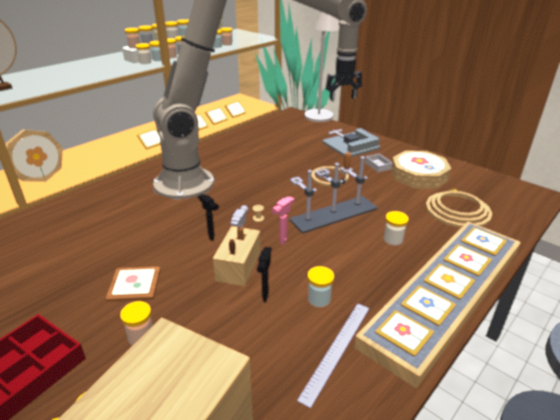

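View pics/top0.png

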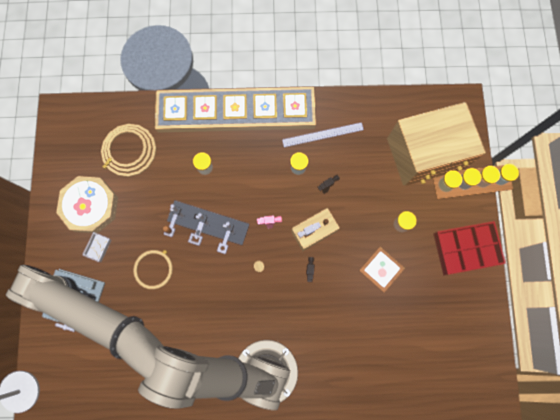

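View pics/wrist0.png

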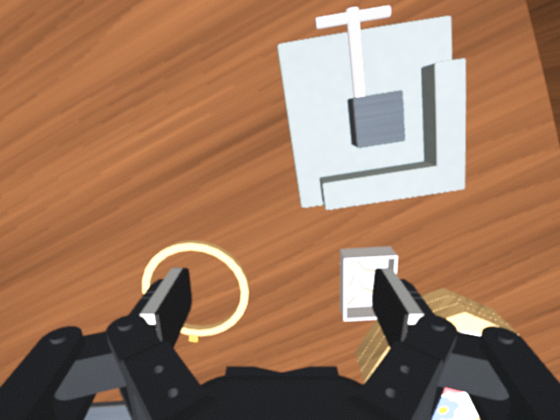

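The top view shows the block with the grey hammer near (315,228), the stand's base near (208,223), and black and pink look-alikes around (328,184), (310,268) and (268,219). I'll enlarge both views.

```bash
cat > h.py <<'E'
import numpy as np, cv2
from plant import bot, grab_frame, camera_model
def ray(m,u,v):
    K=m["K"]; d=np.array([(u-K[0,2])/K[0,0],(v-K[1,2])/K[1,1]])
    s=d.copy()
    for _ in range(20): s=d/(1+m["k1"]*(s@s))
    R=np.array(m["R"]);c=-R.T@m["t"]; r=R.T@np.array([s[0],s[1],1]); return c,r/np.linalg.norm(r)
def plane(m,u,v,z):
    c,r=ray(m,u,v); return c+r*(z-c[2])/r[2]
def proj(m,X):
    p=m["R"]@np.array(X)+m["t"]; s=p[:2]/p[2]; s=s*(1+m["k1"]*(s@s)); return s*m["K"][0,0]+m["K"][:2,2]
def tri(ms,uvs):
    A=np.zeros((3,3));b=np.zeros(3);L=[]
    for m,(u,v) in zip(ms,uvs):
        c,r=ray(m,u,v);P=np.eye(3)-np.outer(r,r);A+=P;b+=P@c;L.append((P,c))
    X=np.linalg.solve(A,b); return X,[np.linalg.norm(P@(X-c)) for P,c in L]
E
python3 - <<'E'
import cv2
a=cv2.imread("pics/top0.png"); 
cv2.imwrite("pics/top0z.png",cv2.resize(a[165:285,150:350],None,fx=4,fy=4,interpolation=cv2.INTER_CUBIC))
a=cv2.imread("pics/scene0.png"); 
cv2.imwrite("pics/scene0z.png",cv2.resize(a[150:290,190:390],None,fx=4,fy=4,interpolation=cv2.INTER_CUBIC))
E
```

```text
(no output)
```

View pics/top0z.png

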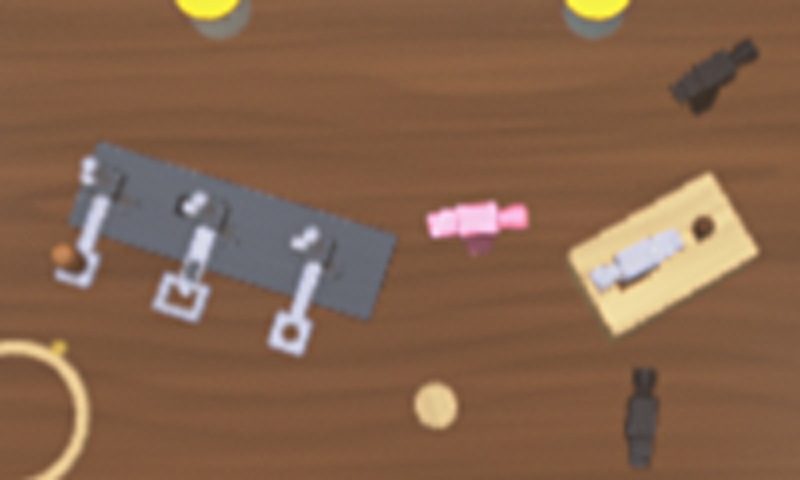

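View pics/scene0z.png

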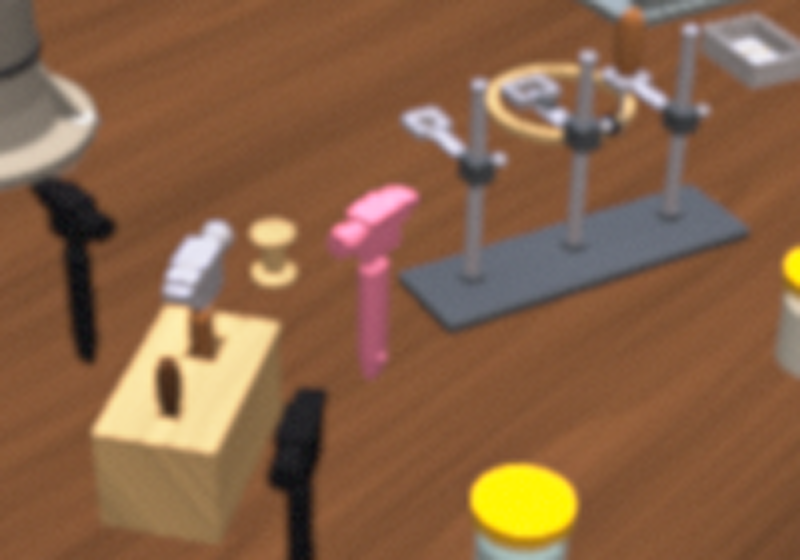

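The zooms show the base plate's corners, the block's top corners, the hammer head over the block, and the oblong ring at top-zoom (181,298) and scene-zoom (531,91). Next I'll turn these into positions.

```bash
python3 - <<'E'
from h import *
T=camera_model("top");S=camera_model("scene")
t=lambda x,y:((x-1.5)/4+150,(y-1.5)/4+165); s=lambda x,y:((x-1.5)/4+190,(y-1.5)/4+150)
f=lambda c,z:np.array([plane(T,*t(*p),z) for p in c])
B=f([(98,142),(397,237),(371,321),(68,226)],.012)
print("base",B.round(4),B.mean(0).round(4),[np.linalg.norm(B[i]-B[i-1]).round(4) for i in range(4)])
for a,b in((0,1),(3,2)): d=B[a]-B[b];print("stand y dir",np.degrees(np.arctan2(d[1],d[0])))
K=f([(711,173),(760,254),(615,337),(567,254)],.08)
print("block",K.round(4),K.mean(0).round(4),[np.linalg.norm(K[i]-K[i-1]).round(4) for i in range(4)])
for a,b in((3,0),(2,1)): d=K[a]-K[b];print("block y dir",np.degrees(np.arctan2(d[1],d[0])))
H=f([(595,279),(680,239),(638,259)],.161);print("head",H.round(4))
for n,a,b in(("ring",(181,298),(531,91)),("ring-y",(291,333),(430,125)),("post mid top",(196,204),(588,57)),("hammerhead",(640,258),(198,255))):
    print(n,tri([T,S],[t(*a),s(*b)]))
for zr in(.124,.148,.172): print(zr,plane(T,*t(181,298),zr),plane(S,*s(531,91),zr))
E
```

```text
base [[0.6301 0.3391 0.012 ]
 [0.5325 0.0566 0.012 ]
 [0.4539 0.0816 0.012 ]
 [0.5497 0.3656 0.012 ]] [0.5415 0.2107 0.012 ] [np.float64(0.0846), np.float64(0.2989), np.float64(0.0825), np.float64(0.2998)]
stand y dir 70.93513349542883
stand y dir 71.343686467632
block [[ 0.5728 -0.2325  0.08  ]
 [ 0.4974 -0.2734  0.08  ]
 [ 0.4255 -0.1404  0.08  ]
 [ 0.5014 -0.0997  0.08  ]] [ 0.4993 -0.1865  0.08  ] [np.float64(0.1508), np.float64(0.0858), np.float64(0.1512), np.float64(0.0861)]
block y dir 118.29558846854393
block y dir 118.4182670837078
head [[ 0.4656 -0.1203  0.161 ]
 [ 0.4986 -0.1944  0.161 ]
 [ 0.4821 -0.1577  0.161 ]]
ring (array([0.46326522, 0.24045784, 0.11940724]), [np.float64(4.1022113470862556e-05), np.float64(4.102211347083243e-05)])
ring-y (array([0.43176755, 0.14533211, 0.11357266]), [np.float64(0.0008993205498477789), np.float64(0.000899320549847721)])
post mid top (array([0.53367472, 0.21757406, 0.18467834]), [np.float64(0.00020561746394070064), np.float64(0.00020561746394068956)])
hammerhead (array([ 0.48355525, -0.15960781,  0.15736663]), [np.float64(0.00010424987122004231), np.float64(0.0001042498712200144)])
0.124 [0.46254991 0.23965981 0.124     ] [0.46835764 0.23353686 0.124     ]
0.148 [0.45897219 0.23563992 0.148     ] [0.49486706 0.19715724 0.148     ]
0.172 [0.45539446 0.23162003 0.172     ] [0.52137648 0.16077762 0.172     ]
```

Checks:
- Base sides measure 0.083–0.085 × 0.299, and block sides 0.086 × 0.151, both matching the given sizes.
- The known 0.120 ring triangulates at 0.1136, about 6 mm low. That puts the oblong ring near 0.125.
- The well computed from the block is at (0.483, -0.156), agreeing with the head at (0.482, -0.158).

Next I'll work out the first move, to above the hammer.

```bash
cat >> h.py <<'E'
from scipy.spatial.transform import Rotation as Ro
def Rt(o): return Ro.from_euler("xyz",o["tcp_rot"],degrees=True)
def delta(p,yaw,o=None):
    o=o or bot.get_obs(); R=Rt(o); G=Ro.from_euler("xyz",[180,0,yaw],degrees=True)
    return (R.inv().apply(np.array(p)-o["tool_pos"])).round(4),(R.inv()*G).as_rotvec().round(4)
E
python3 - <<'E'
from h import *
print(delta((.5,.2,.32),118.4)); print(delta((.483,-.157,.30),118.4))
T=camera_model("top")
t=lambda x,y:((x-1.5)/4+150,(y-1.5)/4+165)
for p in [(643,420),(715,77),(478,218)]: print(plane(T,*t(*p),.14))
E
```

```text
(array([-0.3593, -0.2486, -0.0641]), array([-1.400e-03,  5.000e-04,  6.155e-01]))
(array([-0.5025, -0.5761, -0.0436]), array([-1.400e-03,  5.000e-04,  6.155e-01]))
[ 0.34637031 -0.15846676  0.14      ]
[ 0.64700915 -0.23324301  0.14      ]
[ 0.52480131 -0.02110452  0.14      ]
```

>>> servo_tool(
  moves=[-0.4, -0.045, -0.031, -0.008, 0, 0, 0.08, -0.4, -0.09, -0.062, -0.016, 0, 0, 0.16, -0.4, -0.135, -0.093, -0.024, 0, 0, 0.24, -0.4, -0.18, -0.124, -0.032, 0, 0, 0.32, -0.4, -0.225, -0.155, -0.04, 0, 0, 0.4, -0.4, -0.27, -0.186, -0.048, 0, 0, 0.48, -0.4, -0.315, -0.217, -0.056, 0, 0, 0.56, -0.4, -0.359, -0.249, -0.064, 0, 0, 0.615, -0.4, -0.38, -0.295, -0.062, 0, 0, 0.615, -0.4, -0.4, -0.34, -0.06, 0, 0, 0.615, -0.4, -0.42, -0.385, -0.058, 0, 0, 0.615],
)

```text
clock: 1.52
tool_pos: [0.4936, 0.0494, 0.3141]
tcp_rot: [180.0, -0.0, 118.4]
contact_force: [0.4, -0.5, -0.6]
opening: 0.0599
```

```bash
python3 - <<'E'
from h import *
print(bot.get_obs()["tool_pos"],bot.get_obs()["tcp_rot"]); print(delta((.483,-.157,.30),118.4))
E
```

```text
[0.49364724 0.04944543 0.31410851] [ 1.79994474e+02 -9.41870470e-03  1.18416134e+02]
(array([-0.1765, -0.1076,  0.0141]), array([ 0.0001, -0.0002,  0.0003]))
```

>>> servo_tool(
  moves=[-0.4, -0.044, -0.027, 0, 0, 0, 0, -0.4, -0.088, -0.054, 0.004, 0, 0, 0, -0.4, -0.132, -0.08, 0.01, 0, 0, 0, -0.4, -0.1765, -0.1075, 0.014, 0, 0, 0, -0.4, -0.1765, -0.1075, 0.014, 0, 0, 0, -0.4, -0.1765, -0.1075, 0.014, 0, 0, 0],
)

```text
clock: 2.28
tool_pos: [0.4835, -0.1545, 0.3]
tcp_rot: [180.0, -0.1, 118.4]
contact_force: [0.3, 0.6, -0.9]
opening: 0.0594
```

```bash
python3 - <<'E'
from h import *
o=bot.get_obs();m=camera_model("wrist");print(o["tool_pos"],o["tcp_rot"],o["contact_force"])
cv2.imwrite("pics/w1.png",grab_frame("wrist")[:,:,::-1])
import pickle;pickle.dump(m,open("w1.pkl","wb"))
print(proj(m,(.483,-.157,.161)),proj(m,(.483,-.157,.08)), -m["R"].T@m["t"])
E
```

```text
[ 0.48347012 -0.15452398  0.3000474 ] [ 1.79992015e+02 -5.49964619e-02  1.18435248e+02] [ 0.33713757  0.5912103  -0.94581322]
[279.2582793  207.51170603] [279.75290841 185.61299095] [ 0.44616806 -0.08525013  0.41916444]
```

View pics/w1.png

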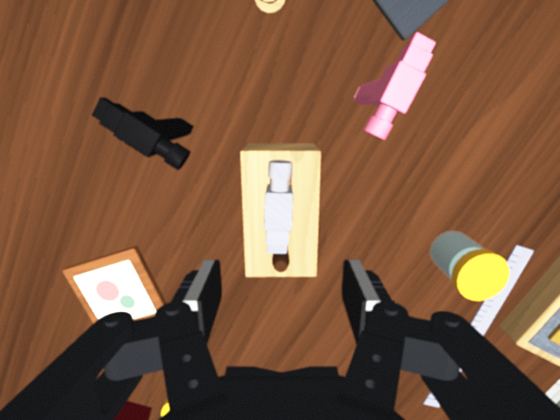

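The wrist view shows the hammer head at about (279,208), lying nearly along the image's vertical, with its flat block between columns 265 and 293. I'll measure it.

```bash
python3 - <<'E'
from h import *
import pickle;m=pickle.load(open("w1.pkl","rb"))
a=cv2.imread("pics/w1.png");h=cv2.cvtColor(a,cv2.COLOR_BGR2HSV)
k=((h[...,1]<70)&(h[...,2]>110)).astype(np.uint8); k[:150]=0;k[265:]=0;k[:,:245]=0;k[:,315:]=0
for v in range(158,260,5):
    xs=np.where(k[v])[0]; print(v,xs.min() if len(xs) else None,xs.max() if len(xs) else None)
cv2.imwrite("pics/w1z.png",cv2.resize(a[135:285,225:335],None,fx=5,fy=4,interpolation=cv2.INTER_CUBIC))
E
```

```text
158 245 313
163 245 312
168 245 312
173 245 311
178 245 311
183 245 311
188 245 310
193 245 314
198 245 314
203 245 314
208 245 314
213 245 314
218 245 314
223 245 314
228 245 314
233 245 314
238 246 314
243 245 314
248 246 314
253 246 314
258 246 314
```

View pics/w1z.png

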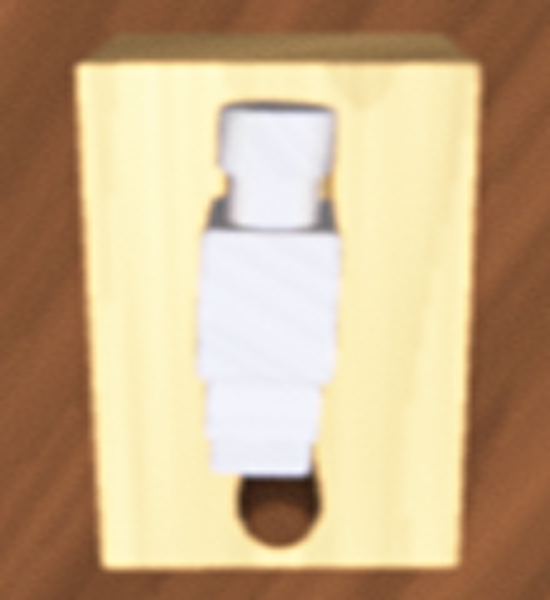

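The zoom shows the block top's corners at (203,231), (338,233), (330,383) and (199,379), with the round face towards the block's +y and a small yaw offset.

```bash
python3 - <<'E'
from h import *
import pickle;m=pickle.load(open("w1.pkl","rb"))
z=lambda x,y:((x-2)/5+225,(y-1.5)/4+135)
C=np.array([plane(m,*z(*p),.161) for p in [(203,231),(338,233),(330,383),(199,379)]])
print(C.round(4),C.mean(0),[np.linalg.norm(C[i]-C[i-1]).round(4) for i in range(4)])
d=(C[0]+C[1]-C[2]-C[3]);print(np.degrees(np.arctan2(d[1],d[0])));d=C[1]-C[0];print(np.degrees(np.arctan2(d[1],d[0]))+90)
a=np.array(plane(m,*z(276,103),.15));b=plane(m,*z(263,474),.155);d=a-b;print(np.degrees(np.arctan2(d[1],d[0])),np.linalg.norm(d))
Bk=np.array([plane(m,*z(*p),.08) for p in [(77,64),(480,64),(460,569),(102,566)]])
print(Bk.mean(0),[np.linalg.norm(Bk[i]-Bk[i-1]).round(4) for i in range(4)]);d=(Bk[0]+Bk[1]-Bk[2]-Bk[3]);y=np.degrees(np.arctan2(d[1],d[0]));print(y, Bk.mean(0)+.035*np.r_[np.cos(np.radians(y)),np.sin(np.radians(y)),0])
E
```

```text
[[ 0.4662 -0.1509  0.161 ]
 [ 0.4864 -0.1404  0.161 ]
 [ 0.5018 -0.1707  0.161 ]
 [ 0.4811 -0.1809  0.161 ]] [ 0.48387452 -0.16072792  0.161     ] [np.float64(0.0335), np.float64(0.0228), np.float64(0.034), np.float64(0.023)]
116.59349321286065
117.43163039108195
116.83396235791174 0.08481615540799725
[ 0.50161212 -0.18941999  0.08      ] [np.float64(0.1509), np.float64(0.086), np.float64(0.1519), np.float64(0.087)]
118.70183473883779 [ 0.48480331 -0.15872041  0.08      ]
```

```bash
python3 - <<'E'
from h import *
print(delta((.4838,-.1605,.157),117))
E
```

```text
(array([-0.0061, -0.0032,  0.1431]), array([ 0.0002, -0.0009,  0.0269]))
```

>>> servo_tool(
  grip_force=60,
  moves=[-0.4, -0.004, -0.003, 0.03, 0, 0, 0.027, -0.4, -0.006, -0.003, 0.07, 0, 0, 0.027, -0.4, -0.006, -0.003, 0.1, 0, 0, 0.027, -0.4, -0.006, -0.003, 0.125, 0, 0, 0.027, -0.4, -0.006, -0.003, 0.143, 0, 0, 0.027, -0.4, -0.006, -0.003, 0.143, 0, 0, 0.027, 1, -0.006, -0.003, 0.143, 0, 0, 0.027, 1, -0.006, -0.003, 0.143, 0, 0, 0.027, 1, -0.006, -0.003, 0.143, 0, 0, 0.027, 1, -0.006, -0.003, 0.143, 0, 0, 0.027],
)

```text
clock: 3.58
tool_pos: [0.4846, -0.162, 0.1584]
tcp_rot: [179.9, 0.0, 116.9]
contact_force: [-0.3, 0.8, 5.5]
opening: 0.0232
```

```bash
python3 - <<'E'
from h import *
o=bot.get_obs();print(o["tool_pos"],o["tcp_rot"],o["contact_force"],o["ft_torque"],o["opening"])
cv2.imwrite("pics/s2.png",cv2.resize(grab_frame("scene")[150:290,190:390,::-1],None,fx=4,fy=4,interpolation=cv2.INTER_CUBIC))
E
```

```text
[ 0.48463734 -0.1619685   0.15841676] [1.79869811e+02 4.00862639e-02 1.16872564e+02] [-0.2682996   0.77552502  5.52032364] [ 0.26188918  0.14680145 -0.0156553 ] 0.023192326279153453
```

View pics/s2.png

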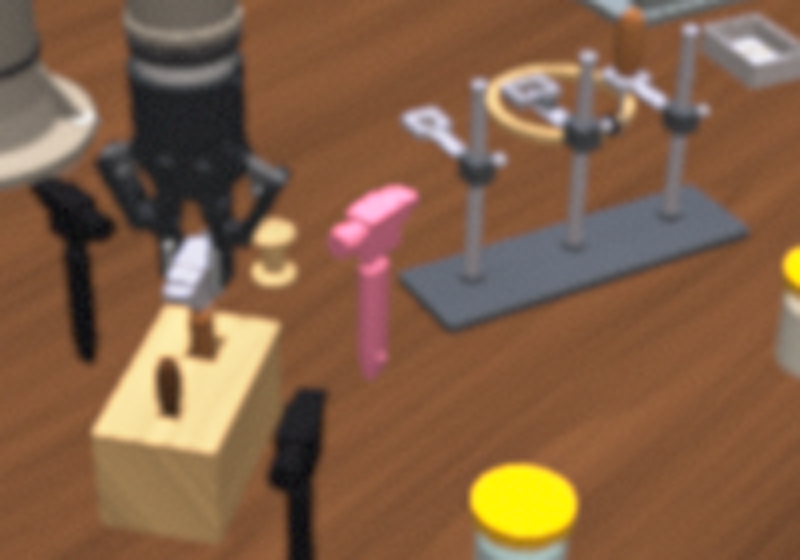

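Gripped: the opening is 23 mm, matching the 24 mm head. Now I'll lift it and look.

>>> servo_tool(
  moves=[1, 0, 0, -0.01, 0, 0, 0, 1, 0, 0, -0.03, 0, 0, 0, 1, 0, 0, -0.055, 0, 0, 0, 1, 0, 0, -0.085, 0, 0, 0, 1, 0, 0, -0.12, 0, 0, 0, 1, 0, 0, -0.155, 0, 0, 0, 1, 0, 0, -0.18, 0, 0, 0, 1, 0, 0, -0.19, 0, 0, 0, 1, 0, 0, -0.19, 0, 0, 0],
)

```text
clock: 4.75
tool_pos: [0.4835, -0.162, 0.3472]
tcp_rot: [180.0, -0.0, 116.9]
contact_force: [0.1, -0.3, -2.5]
opening: 0.023
```

```bash
python3 - <<'E'
from h import *
import pickle
o=bot.get_obs();print(o["tool_pos"],o["tcp_rot"],o["contact_force"],o["ft_torque"],o["opening"])
m=camera_model("wrist")
w=grab_frame("wrist");pickle.dump(m,open("w3.pkl","wb"));cv2.imwrite("pics/w3.png",w[:,:,::-1])
S=grab_frame("scene");cv2.imwrite("pics/s3full.png",S[:,:,::-1])
cv2.imwrite("pics/s3.png",cv2.resize(S[90:270,150:350,::-1],None,fx=3,fy=3,interpolation=cv2.INTER_CUBIC))
print(delta((.4633,.2404,.348),71.1))
E
```

```text
[ 0.48350786 -0.16199657  0.3471951 ] [ 1.79987293e+02 -5.63187933e-03  1.16869795e+02] [ 0.10081383 -0.30669967 -2.51021783] [-0.03227886 -0.02715242  0.01327667] 0.022991232373345542
(array([ 0.3676,  0.1642, -0.0018]), array([-2.400e-03, -6.000e-04,  7.989e-01]))
```

View pics/s3.png

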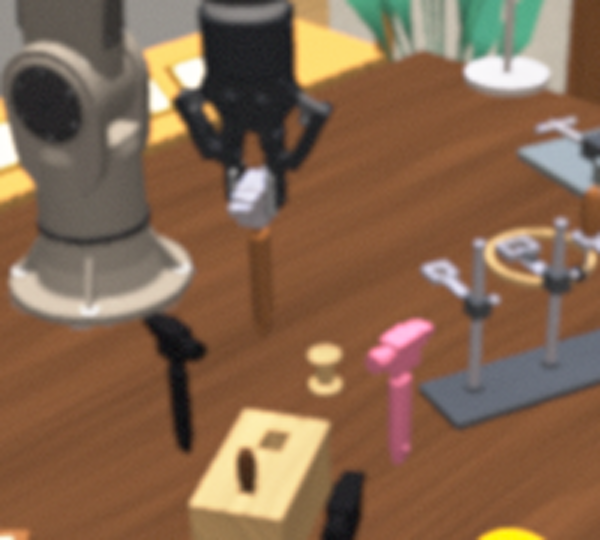

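View pics/w3.png

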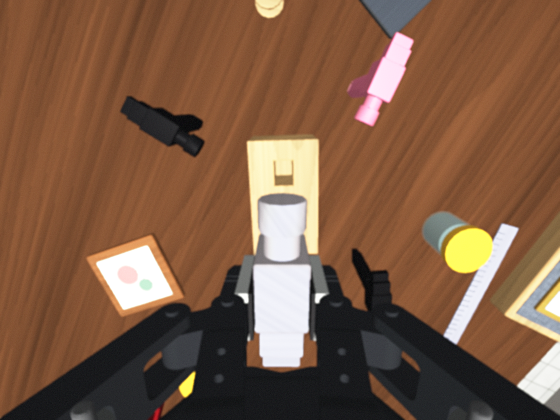

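The hammer is held upright with its foot at scene-zoom (264,330). The wrist view shows the head block spanning rows 262–335 between the pads. I'll check tilt and in-hand offset.

```bash
python3 - <<'E'
from h import *
import pickle
S=camera_model("scene");m=pickle.load(open("w3.pkl","rb"))
a=cv2.imread("pics/s3full.png");h=cv2.cvtColor(a,cv2.COLOR_BGR2HSV)
cv2.imwrite("pics/s3z.png",cv2.resize(a[135:210,210:265],None,fx=8,fy=8,interpolation=cv2.INTER_CUBIC))
w=cv2.imread("pics/w3.png");cv2.imwrite("pics/w3z.png",cv2.resize(w[180:380,220:345],None,fx=4,fy=3,interpolation=cv2.INTER_CUBIC))
for hh in(-.146,-.036): print(hh,(proj(S,(.4835,-.162,.3472+hh))-(210,135))*8+3.5)
E
```

```text
-0.146 [224.88181751 524.10808523]
-0.036 [208.50606218 229.74925725]
```

View pics/s3z.png

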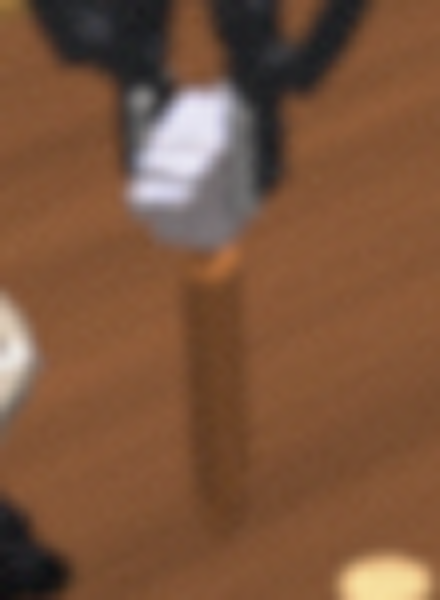

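View pics/w3z.png

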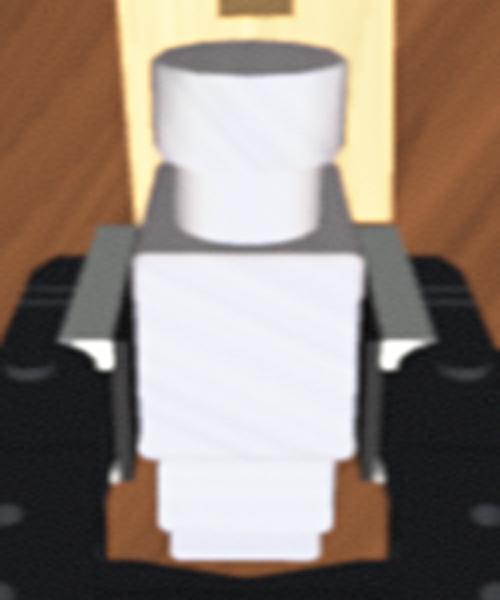

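```bash
python3 - <<'E'
from h import *
import pickle
m=pickle.load(open("w3.pkl","rb"))
z=lambda x,y:((x-1.5)/4+220,(y-1)/3+180)
P=np.array([.48350786,-.16199657,.3471951]);y=np.radians(116.87);X=np.r_[np.cos(y),np.sin(y),0];Y=np.r_[np.cos(y-np.pi/2),np.sin(y-np.pi/2),0]
for dz in (.002,.004,.006):
    C=[plane(m,*z(*p),P[2]+dz)-P for p in [(135,254),(363,254),(358,459),(141,459)]]
    print(dz,[(round(c@X,4),round(c@Y,4)) for c in C])
E
```

```text
0.002 [(np.float64(0.0175), np.float64(-0.0114)), (np.float64(0.0175), np.float64(0.0122)), (np.float64(-0.0167), np.float64(0.0127)), (np.float64(-0.0167), np.float64(-0.0116))]
0.004 [(np.float64(0.0185), np.float64(-0.0112)), (np.float64(0.0186), np.float64(0.012)), (np.float64(-0.0151), np.float64(0.0125)), (np.float64(-0.0151), np.float64(-0.0114))]
0.006 [(np.float64(0.0196), np.float64(-0.011)), (np.float64(0.0196), np.float64(0.0118)), (np.float64(-0.0134), np.float64(0.0123)), (np.float64(-0.0135), np.float64(-0.0112))]
```

The head sits about 1 mm along +tool x and under 0.5 mm along tool y from the TCP, and the handle is upright. Next I'll carry it to a viewpoint short of the ring.

>>> servo_tool(
  moves=[1, 0.02, 0.006, 0, 0, 0, 0.05, 1, 0.05, 0.016, 0, 0, 0, 0.15, 1, 0.09, 0.03, 0, 0, 0, 0.25, 1, 0.13, 0.043, 0, 0, 0, 0.35, 1, 0.17, 0.056, 0, 0, 0, 0.45, 1, 0.21, 0.069, 0, 0, 0, 0.55, 1, 0.25, 0.082, 0, 0, 0, 0.65, 1, 0.28, 0.092, 0, 0, 0, 0.74, 1, 0.3, 0.098, 0, 0, 0, 0.795, 1, 0.305, 0.099, 0, 0, 0, 0.799, 1, 0.305, 0.099, 0, 0, 0, 0.799, 1, 0.305, 0.099, 0, 0, 0, 0.799],
)

```text
clock: 6.35
tool_pos: [0.4343, 0.1535, 0.3471]
tcp_rot: [-180.0, 0.0, 71.0]
contact_force: [0.1, -0.4, -2.5]
opening: 0.0229
```

```bash
python3 - <<'E'
from h import *
import pickle
o=bot.get_obs();print(o["tool_pos"],o["tcp_rot"],o["contact_force"],o["opening"])
m=camera_model("wrist");w=grab_frame("wrist");pickle.dump(m,open("w4.pkl","wb"));cv2.imwrite("pics/w4.png",w[:,:,::-1])
print(proj(m,(.4633,.2404,.125)))
E
```

```text
[0.43433752 0.15347138 0.34707303] [-1.79996699e+02  3.58313146e-02  7.09991330e+01] [ 0.1251955  -0.44864649 -2.46318526] 0.022860673182713617
[280.72826733  95.48219029]
```

View pics/w4.png

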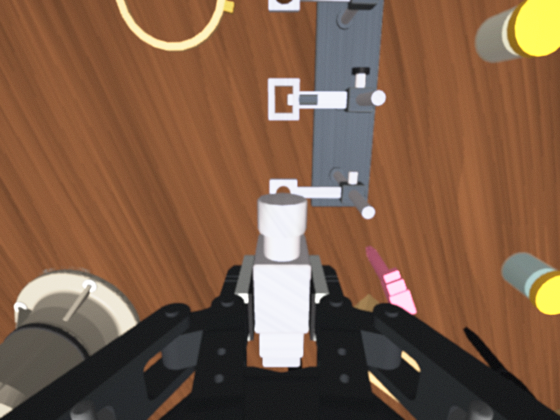

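The view shows the oblong ring at (284,99), with the strap running right to the post at (378,98), and the smaller ring at (284,192). I'll zoom in for edges and triangulate against the scene camera, using the 0.120 ring as a reference.

```bash
python3 - <<'E'
import cv2
w=cv2.imread("pics/w4.png");cv2.imwrite("pics/w4z.png",cv2.resize(w[70:210,255:345],None,fx=6,fy=4,interpolation=cv2.INTER_CUBIC))
s=cv2.imread("pics/scene0.png");cv2.imwrite("pics/scene0zz.png",cv2.resize(s[160:195,285:350],None,fx=12,fy=12,interpolation=cv2.INTER_CUBIC))
E
```

```text
(no output)
```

View pics/w4z.png

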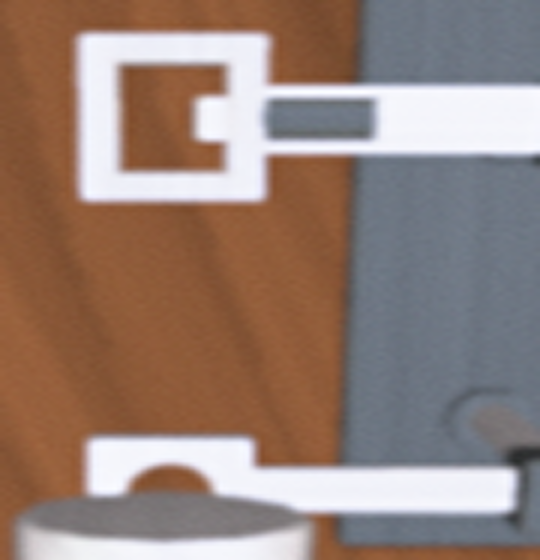

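View pics/scene0zz.png

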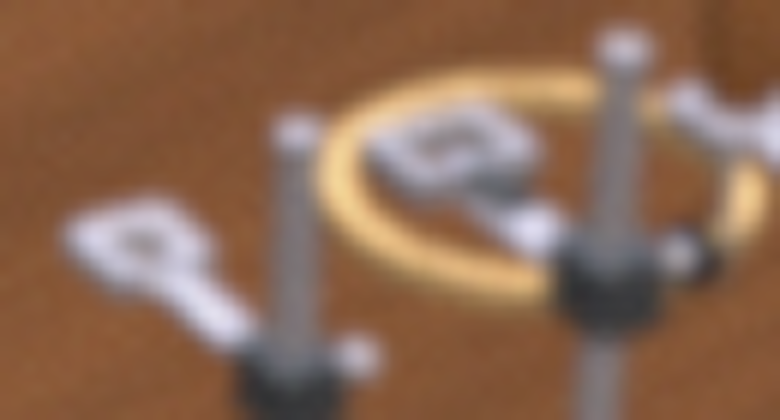

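```bash
python3 - <<'E'
from h import *
import pickle
m=pickle.load(open("w4.pkl","rb"));S=camera_model("scene");T=camera_model("top")
z=lambda x,y:((x-2.5)/6+255,(y-1.5)/4+70)
s=lambda x,y:((x-5.5)/12+285,(y-5.5)/12+160)
t=lambda x,y:((x-1.5)/4+150,(y-1.5)/4+165)
O=[(77,33),(271,34),(268,201),(79,201)];Hh=[(118,65),(228,65),(225,170),(118,170)]
for h in(.115,.12,.125,.13,.135,.14):
    A=np.array([plane(m,*z(*p),h) for p in O]);B=np.array([plane(m,*z(*p),h) for p in Hh])
    print(h,A.mean(0).round(4),B.mean(0).round(4),[np.linalg.norm(A[i]-A[i-1]).round(4) for i in range(4)],[np.linalg.norm(B[i]-B[i-1]).round(4) for i in range(4)])
d=A[0]+A[1]-A[2]-A[3];print("yaw",np.degrees(np.arctan2(d[1],d[0])))
c=np.mean([z(*p) for p in O],0)
print("w+scene",tri([m,S],[c,s(453,145)]),"w+top",tri([m,T],[c,t(181,298)]),tri([m,T,S],[c,t(181,298),s(453,145)]))
# small ring reference, strap-side corner etc: front-left & right top corners
for n,a in(("ringTR",(271,34)),): pass
r=z(171,500); print("small ring centre at .12",plane(m,*r,.12), "expected row for sq plate")
A=[plane(m,*z(*p),.12) for p in [(87,437),(255,437)]];print("small plate width",np.linalg.norm(A[0]-A[1]),np.mean(A,0))
# post top at .19
p=plane(m,378,98,.19);print("post top",p)
for q in [proj(S,(.463,.24,h)) for h in (.12,.125,.13)]: print((q-(285,160))*12+5.5)
E
```

```text
0.115 [0.465  0.2362 0.115 ] [0.4648 0.2364 0.115 ] [np.float64(0.0422), np.float64(0.0335), np.float64(0.0419), np.float64(0.0338)] [np.float64(0.0264), np.float64(0.0191), np.float64(0.0264), np.float64(0.019)]
0.12 [0.4649 0.2361 0.12  ] [0.4647 0.2363 0.12  ] [np.float64(0.0416), np.float64(0.033), np.float64(0.0413), np.float64(0.0334)] [np.float64(0.026), np.float64(0.0189), np.float64(0.026), np.float64(0.0188)]
0.125 [0.4648 0.236  0.125 ] [0.4646 0.2362 0.125 ] [np.float64(0.041), np.float64(0.0326), np.float64(0.0408), np.float64(0.0329)] [np.float64(0.0256), np.float64(0.0186), np.float64(0.0256), np.float64(0.0185)]
0.13 [0.4648 0.2359 0.13  ] [0.4646 0.2361 0.13  ] [np.float64(0.0404), np.float64(0.0321), np.float64(0.0402), np.float64(0.0324)] [np.float64(0.0252), np.float64(0.0183), np.float64(0.0252), np.float64(0.0182)]
0.135 [0.4647 0.2357 0.135 ] [0.4645 0.236  0.135 ] [np.float64(0.0398), np.float64(0.0316), np.float64(0.0396), np.float64(0.0319)] [np.float64(0.0249), np.float64(0.018), np.float64(0.0249), np.float64(0.0179)]
0.14 [0.4646 0.2356 0.14  ] [0.4644 0.
[... 183 characters left out ...]
694366106894
w+scene (array([0.46522174, 0.23650642, 0.12454266]), [np.float64(0.000348135021944179), np.float64(0.0003481350219440721)]) w+top (array([0.4634168 , 0.23759479, 0.1280687 ]), [np.float64(0.0020211362911542615), np.float64(0.002021136291154294)]) (array([0.46395692, 0.2381392 , 0.12350616]), [np.float64(0.0020746205704215486), np.float64(0.0020842209894570926), np.float64(0.0004101555514641884)])
small ring centre at .12 [0.43132004 0.13903693 0.12      ] expected row for sq plate
small plate width 0.03131535721199596 [0.43720077 0.15629434 0.12      ]
post top [0.53861374 0.21025722 0.19      ]
[452.22428833 152.42298075]
[453.22704451 136.64581437]
[454.23349472 120.81106862]
```

The wrist view gives the ring centre at (0.4647, 0.2361), top about 0.125–0.128, yaw 71.1°. The top camera differs by the same (-2, +3) mm for both head and ring, so that is bias, and I'll use the wrist camera throughout. Next is the hammer's tilt along the head direction, seen from the scene camera.

```bash
python3 - <<'E'
from h import *
o=bot.get_obs();P=o["tool_pos"]
S=camera_model("scene");a=grab_frame("scene")[:,:,::-1];cv2.imwrite("pics/s5full.png",a)
c=proj(S,P+[0.0006,.001,-.09]);x0,y0=int(c[0])-35,int(c[1])-37
print(x0,y0);cv2.imwrite("pics/s5.png",cv2.resize(a[y0:y0+75,x0:x0+75],None,fx=8,fy=8,interpolation=cv2.INTER_CUBIC))
for h in(-.146,-.127,-.1,-.06,-.036): print(h,(proj(S,P+[.0006,.001,h])-(x0,y0))*8+3.5)
E
```

```text
265 102
-0.146 [285.13354639 436.86035978]
-0.127 [286.54002866 393.3945936 ]
-0.1 [288.57504642 330.51361231]
-0.06 [291.67102716 234.86976714]
-0.036 [293.57685789 176.00530793]
```

View pics/s5.png

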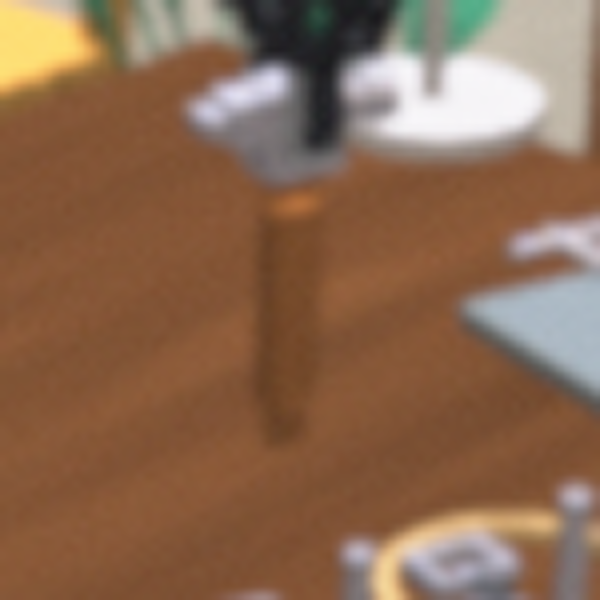

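The handle is upright within about 1°, with its foot at (282,438) against an expected (285,437). Next I'll go above the ring.

```bash
python3 - <<'E'
from h import *
print(delta((.4643,.2354,.287),71.1))
E
```

```text
(array([0.0869, 0.0018, 0.0603]), array([ 0.0001,  0.    , -0.0017]))
```

>>> servo_tool(
  moves=[1, 0.02, 0.0005, 0, 0, 0, 0, 1, 0.05, 0.001, 0, 0, 0, 0, 1, 0.075, 0.0015, 0, 0, 0, 0, 1, 0.087, 0.002, 0.003, 0, 0, -0.002, 1, 0.087, 0.002, 0.02, 0, 0, -0.002, 1, 0.087, 0.002, 0.04, 0, 0, -0.002, 1, 0.087, 0.002, 0.056, 0, 0, -0.002, 1, 0.087, 0.002, 0.06, 0, 0, -0.002, 1, 0.087, 0.002, 0.06, 0, 0, -0.002, 1, 0.087, 0.002, 0.06, 0, 0, -0.002],
)

```text
clock: 7.7
tool_pos: [0.4646, 0.2367, 0.2881]
tcp_rot: [179.9, -0.1, 71.2]
contact_force: [0.5, -0.2, -1.7]
opening: 0.0237
```

```bash
python3 - <<'E'
from h import *
import pickle
o=bot.get_obs();print(o["tool_pos"],o["tcp_rot"],o["contact_force"],o["ft_torque"])
m=camera_model("wrist");w=grab_frame("wrist");pickle.dump(m,open("w6.pkl","wb"));cv2.imwrite("pics/w6.png",w[:,:,::-1])
a=grab_frame("scene")[:,:,::-1];cv2.imwrite("pics/s6.png",cv2.resize(a[110:190,285:365],None,fx=7,fy=7,interpolation=cv2.INTER_CUBIC))
print(delta((.4643,.2354,.287),71.1))
E
```

```text
[0.46462225 0.23665985 0.28809413] [ 1.79946655e+02 -7.79701308e-02  7.12035869e+01] [ 0.5429678  -0.16692489 -1.72018238] [0.00888636 0.00825758 0.04644563]
(array([-0.0013,  0.0002,  0.001 ]), array([ 0.0008, -0.0013,  0.0019]))
```

View pics/s6.png

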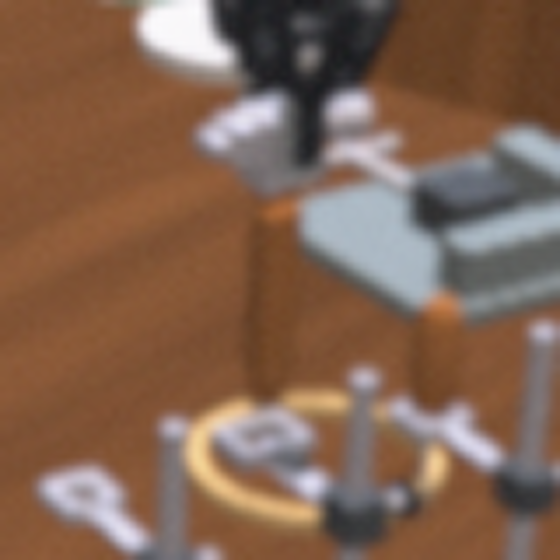

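View pics/w6.png

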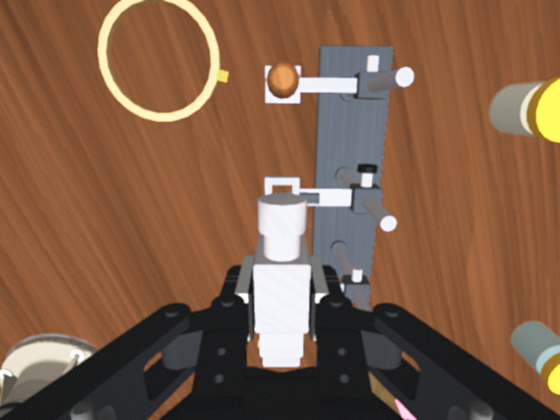

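The handle stands over the ring in the scene zoom (foot near column 265, ring centre at (266,437)). The wrist view shows the ring's far edge at row 178, centred under the head. I'll check these against the estimate.

```bash
python3 - <<'E'
from h import *
import pickle
m=pickle.load(open("w6.pkl","rb"));w=cv2.imread("pics/w6.png")
cv2.imwrite("pics/w6z.png",cv2.resize(w[165:215,250:320],None,fx=8,fy=8,interpolation=cv2.INTER_CUBIC))
C=np.array([.4647,.2361,.126]);X=np.array([.324,.946,0]);Y=np.array([.946,-.324,0])
for a,b in((.02,-.0155),(.02,.0155),(.0135,-.0095),(.0135,.0095)): print((proj(m,C+a*X+b*Y)-(250,165))*8+3.5)
E
```

```text
[119.67832759 101.46095678]
[393.03077297 102.35492057]
[172.94160478 157.59206613]
[339.36016751 158.1311081 ]
```

View pics/w6z.png

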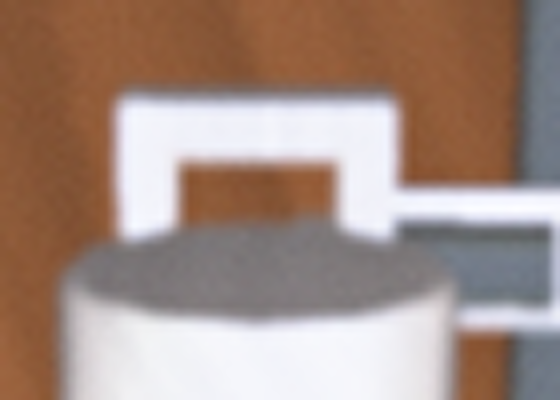

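The edges agree within about 0.5 mm. I'll correct by -1.3 mm in tool x and lower the taper in.

>>> servo_tool(
  moves=[1, -0.0013, 0, 0.003, 0, 0, 0, 1, -0.0013, 0, 0.007, 0, 0, 0, 1, -0.0013, 0, 0.011, 0, 0, 0, 1, -0.0013, 0, 0.015, 0, 0, 0, 1, -0.0013, 0, 0.019, 0, 0, 0, 1, -0.0013, 0, 0.023, 0, 0, 0, 1, -0.0013, 0, 0.025, 0, 0, 0, 1, -0.0013, 0, 0.025, 0, 0, 0],
)

```text
clock: 8.8
tool_pos: [0.4635, 0.2354, 0.2621]
tcp_rot: [-180.0, 0.0, 71.2]
contact_force: [-0.2, 0.8, -2.2]
opening: 0.0231
```

```bash
python3 - <<'E'
from h import *
o=bot.get_obs();print(o["tool_pos"],o["tcp_rot"],o["contact_force"],o["ft_torque"],delta((.4643,.2354,.24),71.1))
a=grab_frame("scene")[:,:,::-1];cv2.imwrite("pics/s7.png",cv2.resize(a[125:195,295:365],None,fx=8,fy=8,interpolation=cv2.INTER_CUBIC))
E
```

```text
[0.46349411 0.23535937 0.26210541] [-1.79966475e+02  1.36386130e-02  7.12179417e+01] [-0.24304786  0.80792429 -2.15332748] [0.02434954 0.1863613  0.03367772] (array([0.0003, 0.0008, 0.0221]), array([-0.0006,  0.0002,  0.0021]))
```

View pics/s7.png

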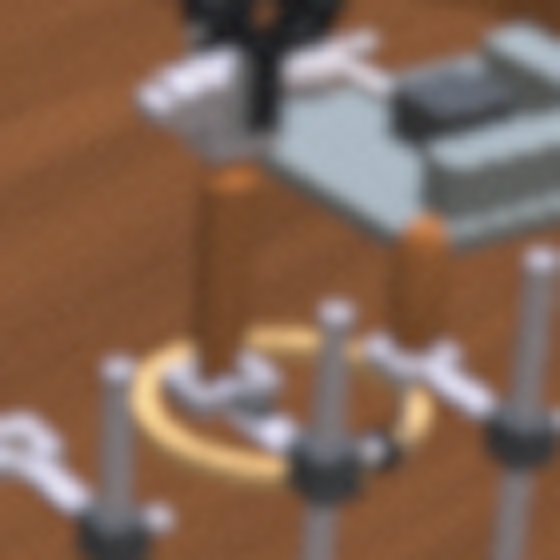

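The foot is in the oblong hole with no vertical load. I'll continue in small steps.

>>> servo_tool(
  moves=[1, 0, 0.0005, 0.002, 0, 0, -0.001, 1, 0, 0.0005, 0.004, 0, 0, -0.002, 1, 0, 0.0005, 0.006, 0, 0, -0.002, 1, 0, 0.0005, 0.008, 0, 0, -0.002, 1, 0, 0.0005, 0.008, 0, 0, -0.002],
)

```text
clock: 9.48
tool_pos: [0.4638, 0.2357, 0.2545]
tcp_rot: [-179.9, -0.0, 71.3]
contact_force: [-5.0, 1.9, 3.6]
opening: 0.0225
```

```bash
cat > st.py <<'E'
from h import *
o=bot.get_obs();print(o["clock"],o["tool_pos"],o["tcp_rot"],o["contact_force"],o["ft_torque"],delta((.4643,.2354,.24),71.1))
E
python3 st.py
```

```text
9.475 [0.46379843 0.23567792 0.25448507] [-1.79941118e+02 -3.22760135e-02  7.13464461e+01] [-5.00415369  1.88928702  3.58105232] [0.58012742 1.56163125 0.01908085] (array([-0.0001,  0.0006,  0.0145]), array([-0.001 , -0.0006,  0.0043]))
```

Catch engaged: about 5 N away from the post and roughly 6 N vertical. I'll continue gently.

>>> servo_tool(
  moves=[1, 0, 0.0005, 0.002, 0, 0, -0.002, 1, 0, 0.0005, 0.004, 0, 0, -0.004, 1, 0, 0.0005, 0.006, 0, 0, -0.004, 1, 0, 0.0005, 0.006, 0, 0, -0.004],
)

```text
clock: 9.98
tool_pos: [0.4642, 0.2354, 0.2481]
tcp_rot: [-179.9, -0.0, 71.6]
contact_force: [-5.8, 1.5, 1.0]
opening: 0.0232
```

```bash
python3 st.py
```

```text
9.975 [0.46415947 0.23535453 0.24806748] [-1.79931830e+02 -4.79432307e-03  7.15705333e+01] [-5.75456381  1.48529431  0.97447928] [0.68778317 1.54804902 0.04429644] (array([0.0001, 0.0001, 0.0081]), array([-0.0012, -0.0001,  0.0082]))
```

>>> servo_tool(
  moves=[1, 0, 0, 0.002, 0, 0, 0.004, 1, 0, 0, 0.0045, 0, 0, 0.008, 1, 0, 0, 0.007, 0, 0, 0.008, 1, 0, 0, 0.0095, 0, 0, 0.008, 1, 0, 0, 0.012, 0, 0, 0.008, 1, 0, 0, 0.0145, 0, 0, 0.008, 1, 0, 0, 0.0145, 0, 0, 0.008],
)

```text
clock: 10.85
tool_pos: [0.464, 0.2352, 0.2334]
tcp_rot: [-179.9, 0.0, 71.1]
contact_force: [-4.7, 1.9, 0.5]
opening: 0.0231
```

```bash
python3 st.py
```

```text
10.85 [0.46402918 0.23520002 0.23338072] [-1.79924196e+02  2.77675161e-02  7.11186591e+01] [-4.66409927  1.94911397  0.50974837] [0.64004548 1.49183834 0.01871889] (array([ 0.0003,  0.0002, -0.0066]), array([-0.0013,  0.0005,  0.0003]))
```

Sliding smoothly with about 3 N of drag. I'll do a longer stretch.

>>> servo_tool(
  moves=[1, 0, 0, 0.003, 0, 0, 0, 1, 0, 0, 0.007, 0, 0, 0, 1, 0, 0, 0.011, 0, 0, 0, 1, 0, 0, 0.015, 0, 0, 0, 1, 0, 0, 0.019, 0, 0, 0, 1, 0, 0, 0.023, 0, 0, 0, 1, 0, 0, 0.026, 0, 0, 0, 1, 0, 0, 0.026, 0, 0, 0],
)

```text
clock: 11.85
tool_pos: [0.4638, 0.2352, 0.2071]
tcp_rot: [-179.9, 0.1, 71.1]
contact_force: [-5.4, 2.1, -0.1]
opening: 0.0228
```

```bash
python3 st.py
```

```text
11.85 [0.46377853 0.23517606 0.20713306] [-1.79905344e+02  5.59653795e-02  7.11333507e+01] [-5.3897013   2.07641259 -0.06770521] [ 0.60046004  1.4793889  -0.01463372] (array([ 0.0003,  0.0004, -0.0329]), array([-0.0017,  0.001 ,  0.0006]))
```

>>> servo_tool(
  moves=[1, 0, 0, 0.003, 0, 0, 0, 1, 0, 0, 0.007, 0, 0, 0, 1, 0, 0, 0.011, 0, 0, 0, 1, 0, 0, 0.015, 0, 0, 0, 1, 0, 0, 0.019, 0, 0, 0, 1, 0, 0, 0.023, 0, 0, 0, 1, 0, 0, 0.027, 0, 0, 0, 1, 0, 0, 0.03, 0, 0, 0, 1, 0, 0, 0.03, 0, 0, 0],
)

```text
clock: 12.98
tool_pos: [0.4636, 0.2352, 0.177]
tcp_rot: [-179.9, 0.1, 71.2]
contact_force: [-7.4, 2.0, -0.1]
opening: 0.0231
```

```bash
python3 st.py; python3 - <<'E'
from h import *
a=grab_frame("scene")[:,:,::-1];cv2.imwrite("pics/s8.png",cv2.resize(a[125:195,295:365],None,fx=8,fy=8,interpolation=cv2.INTER_CUBIC))
E
```

```text
12.975 [0.46355122 0.23516799 0.17698473] [-1.79892684e+02  8.04255845e-02  7.11539661e+01] [-7.43202482  2.03738313 -0.08677899] [0.6037789  1.45720439 0.04631665] (array([ 0.0004,  0.0005, -0.063 ]), array([-0.0019,  0.0014,  0.0009]))
```

View pics/s8.png

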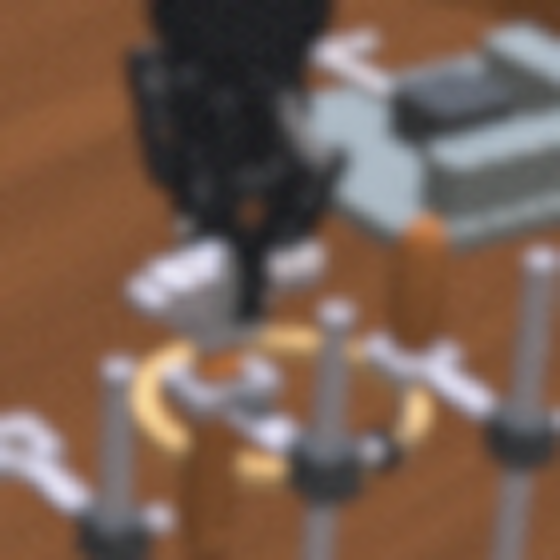

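The shoulder is still about 18 mm above the ring. I'll go 13 mm down, then millimetre steps.

>>> servo_tool(
  moves=[1, 0, 0, 0.003, 0, 0, 0, 1, 0, 0, 0.006, 0, 0, 0, 1, 0, 0, 0.009, 0, 0, 0, 1, 0, 0, 0.012, 0, 0, 0, 1, 0, 0, 0.013, 0, 0, 0, 1, 0, 0, 0.013, 0, 0, 0],
)

```text
clock: 13.78
tool_pos: [0.4635, 0.2352, 0.1641]
tcp_rot: [-179.9, 0.1, 71.2]
contact_force: [-5.5, 2.2, 0.6]
opening: 0.0231
```

```bash
python3 st.py
```

```text
13.775 [0.46348986 0.23516258 0.16406853] [-1.79893959e+02  8.23073349e-02  7.11636758e+01] [-5.50039671  2.21377401  0.56107514] [ 0.56847431  1.48563494 -0.05367835] (array([ 0.0004,  0.0005, -0.0759]), array([-0.0018,  0.0014,  0.0011]))
```

>>> servo_tool(
  moves=[1, 0, 0, 0.001, 0, 0, 0, 1, 0, 0, 0.002, 0, 0, 0, 1, 0, 0, 0.003, 0, 0, 0, 1, 0, 0, 0.003, 0, 0, 0],
)

```text
clock: 14.28
tool_pos: [0.4646, 0.2341, 0.1611]
tcp_rot: [-180.0, 0.1, 71.1]
contact_force: [-2.3, -0.2, -5.3]
opening: 0.0232
```

```bash
python3 st.py
```

```text
14.275 [0.46457932 0.23410369 0.16107743] [-1.79997183e+02  9.60269851e-02  7.10842090e+01] [-2.27022964 -0.1996883  -5.25558983] [0.07700027 0.69721208 0.04553309] (array([ 0.001 , -0.0007, -0.0789]), array([-0.    ,  0.0017, -0.0003]))
```

The vertical force has flipped to a downward pull and the side force has fallen, so the nose is snapping into the waist. I'll finish in half-millimetre steps.

>>> servo_tool(
  moves=[1, 0, 0, 0.0005, 0, 0, 0, 1, 0, 0, 0.001, 0, 0, 0, 1, 0, 0, 0.0015, 0, 0, 0, 1, 0, 0, 0.0015, 0, 0, 0],
)

```text
clock: 14.78
tool_pos: [0.4649, 0.235, 0.1605]
tcp_rot: [180.0, -0.0, 71.1]
contact_force: [-3.5, -0.2, -3.8]
opening: 0.0229
```

```bash
python3 st.py
```

```text
14.775 [0.4648536  0.23495032 0.16048128] [ 1.79986812e+02 -1.68529038e-02  7.10932592e+01] [-3.52780832 -0.21308718 -3.75358871] [-0.12796197  0.68352392  0.04988767] (array([ 0.0003, -0.0007, -0.0795]), array([ 0.0002, -0.0003, -0.0001]))
```

>>> servo_tool(
  moves=[1, 0, 0, 0.0005, 0, 0, 0, 1, 0, 0, 0.001, 0, 0, 0, 1, 0, 0, 0.001, 0, 0, 0],
)

```text
clock: 15.15
tool_pos: [0.465, 0.2354, 0.1597]
tcp_rot: [180.0, -0.1, 71.1]
contact_force: [-4.1, -0.1, -1.3]
opening: 0.0229
```

```bash
python3 st.py
```

```text
15.15 [0.46500897 0.23541188 0.1596745 ] [ 1.79973745e+02 -6.13149657e-02  7.11088603e+01] [-4.11844019 -0.1321455  -1.33210954] [0.12166337 0.77030747 0.02979799] (array([-0.0002, -0.0006, -0.0803]), array([ 0.0005, -0.0011,  0.0002]))
```

>>> servo_tool(
  moves=[1, 0, 0, 0.0005, 0, 0, 0, 1, 0, 0, 0.001, 0, 0, 0, 1, 0, 0, 0.001, 0, 0, 0],
)

```text
clock: 15.52
tool_pos: [0.465, 0.2354, 0.1587]
tcp_rot: [180.0, -0.1, 71.1]
contact_force: [-3.4, 0.9, 0.5]
opening: 0.0229
```

```bash
python3 st.py;python3 - <<'E'
from h import *
a=grab_frame("scene")[:,:,::-1];cv2.imwrite("pics/s9.png",cv2.resize(a[135:195,300:360],None,fx=9,fy=9,interpolation=cv2.INTER_CUBIC))
E
```

```text
15.525 [0.46502932 0.23543373 0.15873764] [ 1.79972805e+02 -6.58673573e-02  7.11059344e+01] [-3.40885776  0.86052412  0.47804866] [0.23056895 0.86385255 0.02302781] (array([-0.0002, -0.0006, -0.0813]), array([ 0.0005, -0.0011,  0.0001]))
```

View pics/s9.png

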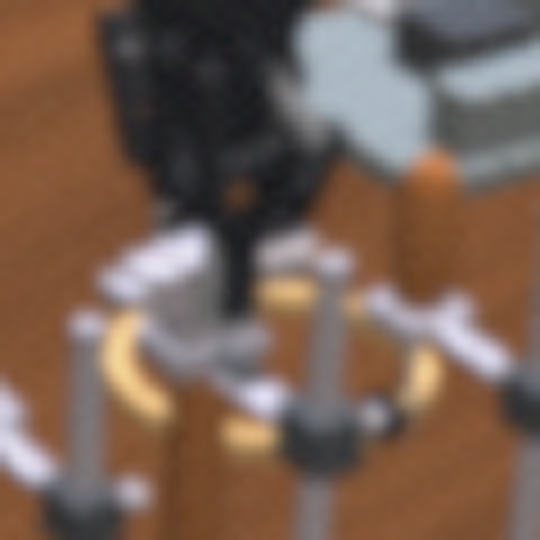

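The head is on or nearly on the ring, with about 3 N of net push. I'll press slightly more to confirm the strap's stiffness of about 6 N/mm.

>>> servo_tool(
  moves=[1, 0, 0, 0.0005, 0, 0, 0, 1, 0, 0, 0.001, 0, 0, 0, 1, 0, 0, 0.001, 0, 0, 0],
)

```text
clock: 15.95
tool_pos: [0.465, 0.2355, 0.1579]
tcp_rot: [180.0, -0.1, 71.1]
contact_force: [-4.3, 1.1, 4.8]
opening: 0.0229
```

```bash
python3 st.py
```

```text
15.95 [0.4649666  0.23549268 0.15785149] [ 1.79982517e+02 -6.88037807e-02  7.11084743e+01] [-4.34363201  1.10969564  4.75460463] [2.53660873e-01 1.01514561e+00 6.52787701e-04] (array([-0.0002, -0.0006, -0.0821]), array([ 0.0003, -0.0012,  0.0001]))
```

The slope is about 5 N/mm with a net push of about 7 N (1.2 mm of strap), so the shoulder is seated. I'll ease off 0.5 mm, release, and look before lifting.

>>> servo_tool(
  moves=[1, 0, 0, -0.0005, 0, 0, 0, 0, 0, 0, -0.0005, 0, 0, 0, -0.3, 0, 0, -0.0005, 0, 0, 0, -0.3, 0, 0, -0.0005, 0, 0, 0, -0.3, 0, 0, -0.0005, 0, 0, 0, -0.3, 0, 0, -0.0005, 0, 0, 0],
)

```text
clock: 16.7
tool_pos: [0.4648, 0.2349, 0.1578]
tcp_rot: [180.0, -0.0, 71.1]
contact_force: [0.4, 0.2, 0.3]
opening: 0.0555
```

```bash
python3 st.py;python3 - <<'E'
from h import *
a=grab_frame("scene")[:,:,::-1];cv2.imwrite("pics/s10.png",cv2.resize(a[135:195,300:360],None,fx=9,fy=9,interpolation=cv2.INTER_CUBIC))
cv2.imwrite("pics/w10.png",grab_frame("wrist")[:,:,::-1])
E
```

```text
16.7 [0.46484227 0.23490746 0.15779827] [ 1.79984781e+02 -7.03302528e-03  7.10958838e+01] [0.42202067 0.19224922 0.31689421] [ 0.00575667 -0.00785238 -0.02368693] (array([ 0.0003, -0.0007, -0.0822]), array([ 0.0003, -0.0001, -0.0001]))
```

View pics/s10.png

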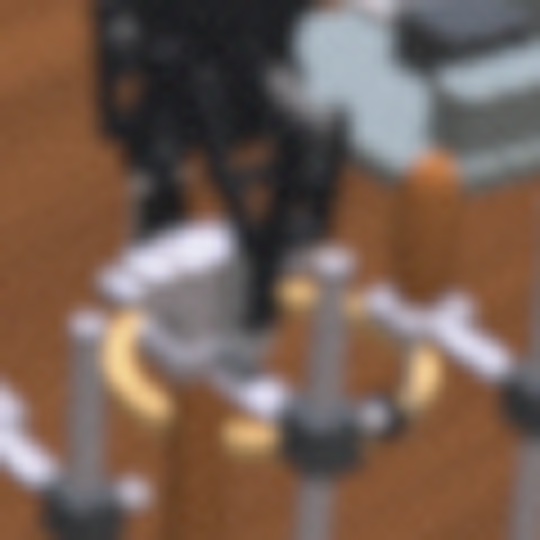

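View pics/w10.png

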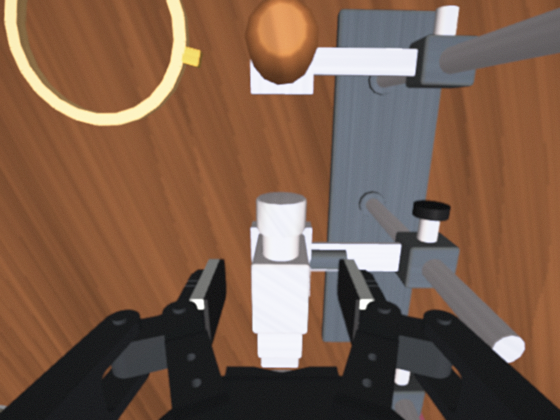

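Released: the hammer stands upright with its head on the ring and the fingers clear on both sides. I'll lift straight up.

>>> servo_tool(
  moves=[-0.3, 0, 0, -0.005, 0, 0, 0, -0.3, 0, 0, -0.02, 0, 0, 0, -0.3, 0, 0, -0.045, 0, 0, 0, -0.3, 0, 0, -0.08, 0, 0, 0, -0.3, 0, 0, -0.12, 0, 0, 0, -0.3, 0, 0, -0.14, 0, 0, 0, -0.3, -0.02, 0, -0.15, 0, 0, 0, -0.3, -0.05, 0, -0.15, 0, 0, 0, -0.3, -0.05, 0, -0.15, 0, 0, 0, -0.3, -0.05, 0, -0.15, 0, 0, 0],
)

```text
clock: 18.05
tool_pos: [0.4482, 0.1873, 0.3078]
tcp_rot: [-180.0, -0.0, 71.1]
contact_force: [-0.2, 0.0, -0.9]
opening: 0.0557
```

```bash
python3 st.py;python3 - <<'E'
from h import *
import pickle
a=grab_frame("scene")[:,:,::-1];cv2.imwrite("pics/s11.png",cv2.resize(a[135:215,290:370],None,fx=7,fy=7,interpolation=cv2.INTER_CUBIC))
m=camera_model("wrist");cv2.imwrite("pics/w11.png",grab_frame("wrist")[:,:,::-1]);pickle.dump(m,open("w11.pkl","wb"))
E
```

```text
18.05 [0.4481552  0.18726067 0.30777852] [-1.79975532e+02 -1.67812248e-02  7.10666305e+01] [-0.18065374  0.04485438 -0.90224603] [0.00324193 0.01745942 0.04646959] (array([ 0.0508, -0.0003,  0.0678]), array([-0.0004, -0.0003, -0.0006]))
```

View pics/s11.png

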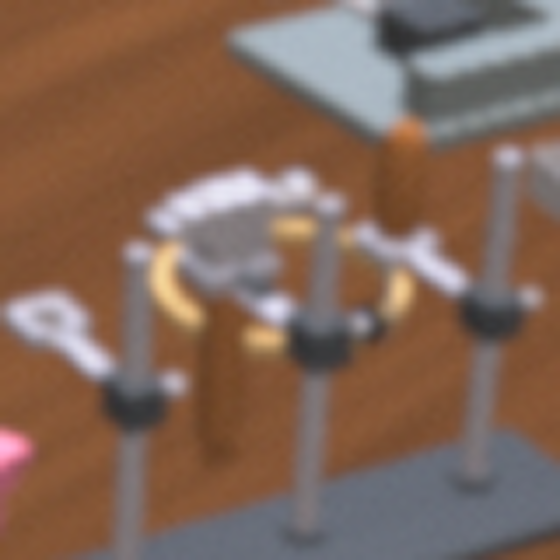

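View pics/w11.png

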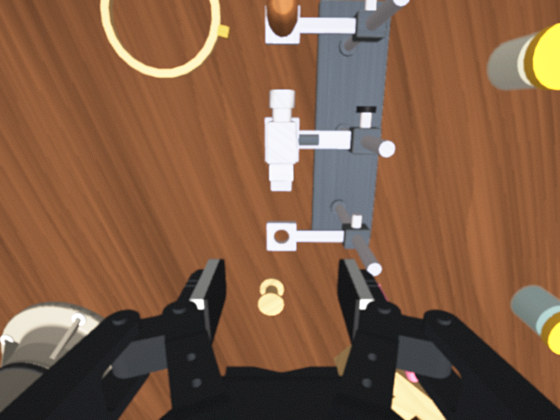

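The hammer hangs upright in the middle ring, clear of the gripper. Last, a check of head height and foot against where they must be.

```bash
python3 - <<'E'
from h import *
import pickle
m=pickle.load(open("w11.pkl","rb"));S=camera_model("scene")
w=cv2.imread("pics/w11.png");cv2.imwrite("pics/w11z.png",cv2.resize(w[80:200,250:320],None,fx=6,fy=5,interpolation=cv2.INTER_CUBIC))
C=np.array([.4647,.2361,0]);X=np.array([.324,.946,0]);Y=np.array([.946,-.324,0])
for z in(.158,.162,.168): print(z,[((proj(m,C+a*X+b*Y+[0,0,z])-(250,80))*(6,5)).round(0) for a,b in((.017,-.012),(.017,.012),(-.017,.012),(-.017,-.012))])
for z in(.006,.011,.016): print("foot",z,(proj(S,C+[0,0,z])-(290,135))*7+3)
E
```

```text
0.158 [array([102., 212.]), array([277., 212.]), array([273., 417.]), array([105., 417.])]
0.162 [array([101., 213.]), array([278., 213.]), array([274., 421.]), array([104., 421.])]
0.168 [array([ 99., 214.]), array([280., 215.]), array([276., 427.]), array([102., 427.])]
foot 0.006 [213.68243495 469.07436982]
foot 0.011 [214.21877117 460.5780806 ]
foot 0.016 [214.75700511 452.05199794]
```

View pics/w11z.png

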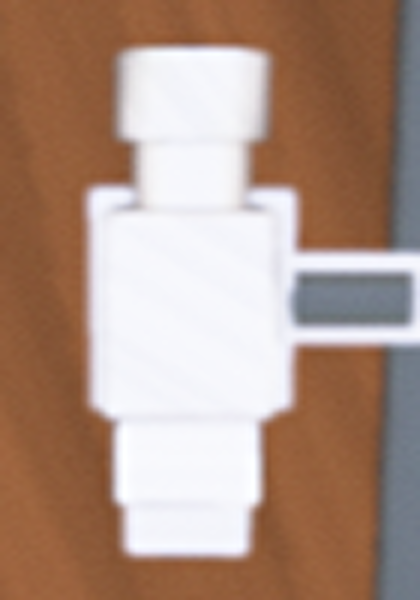

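The head top lies at rows 210–418, columns 105–277, against a predicted 213–421 and 101–278. The foot is near (215,460) against a predicted (214,461). Seated and upright, so I'm handing in.

```bash
python3 -c "
from plant import bot
bot.close_job()
print(bot.get_obs()['clock'],bot.get_obs()['contact_force'])"
```

```text
the job is handed in; nothing more can be done
the job is handed in; nothing more can be done
```

The tack hammer is back on the stand, hanging in the oblong ring with its head seated. I have let go of it and handed the job in at about 18 s.

- **What I did:** I gripped the head across its flat sides, lifted the hammer out of the block, lowered it handle-first through the ring and pressed until the shoulder sat. The final push was about 7 N, roughly 1.2 mm of strap. I then opened the fingers and lifted clear.
- **Seating:** In the last pictures the head top and the foot matched their seated positions to within about 1 mm, with the foot about 11 mm above the table. The hammer stood upright, and the force on the tool was near zero after release.
- **Catch:** The catch reading is not available, so I judged the snap only by force. At that depth the pull on the tool turned downward and the side force fell. As I pressed on, the resistance rose at about 5 N/mm, close to the strap's stiffness.
- **Disagreement:** The top camera read about 4 mm off the wrist camera, by the same amount for the hammer and the ring. I treated it as bias and used the wrist camera for both.
- **Not checked:** I did not measure the other things for movement. The force readings gave no sign of contact with them, and the awl, hoop, spool and jar in the last wrist view looked undisturbed.

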